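# Prove the spring of a dop-setting tilt table

### The arm

A 7-joint arm with a two-finger parallel gripper is mounted at the origin on the work surface. World frame = base frame: x ahead of the robot, y to its left, z up, the work surface at z = 0. Lengths are in m, angles in rad, forces in N, time in s.
With the tool pointing down it reaches from about 0.4 to 0.875 m from the base axis. Payload 6.5 kg.
Tool frame: the origin (TCP) lies midway between the tips of the shut fingers; the grasp point (between the pads) lies 19 mm behind it; z points along the fingers, y is the direction in which the jaws open and shut (so a half turn about z gives the same grasp; the last joint's range is limited). The gripper opens to 85 mm and grips with 20 to 120 N. Pads are 22 mm wide; open, the fingers measure 114 mm over their backs; the gripper's body (76 mm by 85 mm) begins 54 mm behind the grasp point. The pads swing forward as they close: fully open they stand 13 mm farther back than shut.
Start: joints at [-1.204, 0.536, -0.004, 1.538, 0.003, 1.067, -0.071], TCP at [0.273, 0.59, 0.231] pointing down, gripper open.
Joint ranges: [-2.7, 2.7], [-0.37, 2.16], [-1.27, 1.26], [0.24, 2.4], [-1.31, 4.45], [0.19, 1.91], [-2.76, 2.76]. Speed limits (rad/s): [2.39, 2.39, 3.14, 3.14, 3.14, 3.14, 3.14].

### API

Orientations are given as a unit quaternion [x, y, z, w].
In Python, from bench import robot gives the robot as it stands.
- The arm moves only by the shell command python3 -m crank 'ROWS'. ROWS is a JSON object of lists of equal length, an entry for each row: "delta_pos": the shift along the tool's x, y, z in cm, a list of three; "delta_rot": the turn, a rotation vector about the tool's x, y, z in rad, a list of three; "gripper": the closure in counts, from 0 (fully open) to 255 (shut). In form: {"delta_pos": [[x, y, z], ...], "delta_rot": [[ax, ay, az], ...], "gripper": [gripper, ...]}. A call has 1 to 20 rows; each row is the pose to reach, as a shift and turn from the pose commanded when the call began, along the tool's axes at that moment; what a row does not reach only later rows make up. A row lasts 1/8 s, in which the tool goes at most 62.5 mm and 10.7 degrees, less where a joint would pass 70% of its speed; a pose out of reach is approached as far as the arm can. A call with a gripper value outside its range is refused whole. The fingers move at their own pace and stop on an object; the grip force is fixed at half the most. Time passes only in rows, so rows that repeat a pose let the fingers close. It gives the time, the measured TCP pose, the force and the opening at its end, in the units of the state.
- robot.get_state(): the state, without advancing time (a new reading comes with each control period).
- robot.read_camera(name): name is "scene" or "top" or "wrist"; returns a dict with "frame" (420x560x3 uint8, red, green, blue), "range_z" (420x560 float32, m along the optical axis (not along the pixel's ray), 0 where there is no reading), "K" (3x3 intrinsics, pixels), "k1" (the pictures are not rectified: a ray, as slopes to the right and down, at radius r is drawn at 1 + k1 r^2 times it, then the intrinsics apply), "rvec" (rotation vector, rad) and "tvec" (3), from world to camera coordinates, as OpenCV has them. Camera axes: x right, y down, z forward; pixel columns grow to the right and rows downward; lengths in m; the calibration is good to about 2 mm. A picture is of the moment at which its call begins.
- robot.hand_in(): hands the job in, once; it reports no verdict.
The state is a dict: "t": time; "joint_positions": joint angles; "qd": joint speeds; "effort": joint torques, N m; "ee_pos": TCP position; "ee_rot": TCP orientation; "contact_force": force on the tool from outside, world axes, zero at the start; "moment": the same for the moment, N m; "gripper_width": opening from 0.0 (shut) to 1.0 (fully open).
Only numpy, scipy, OpenCV 4.12 (cv2) and the standard library are available. Lean on these libraries where they do the work, as an engineer would, in place of code of your own. Each camera call takes 0.05 s, during which the arm holds its last target.

### The job

Check the spring of the tilt table that carries the brass dop: with a fingertip, press down the black thumb pad on its sprung corner until the pointer lies on the red band of the scale, not past it, and keep it there for about a second. Then ease the plate back up under the finger without letting it snap, until it is fully home, and lift clear. Leave the dop undisturbed in its socket and do not shift the red band or the things lying around.

Things in the scene. Friction and masses are not known exactly. Their poses are not given: they have to be found in the camera images.
- stage: Tilt table fixed to the bench: black base plate 130 x 270 x 12 mm. Origin: centre of its underside; z up. Own +y runs along the long side towards the white scale; the thumb pad is on the -x side. On it a bare aluminium tilt plate, 120 x 124 x 10 mm, centred at own y = -63 mm, top 72 mm above the bench, held up by two ball-ended screws along one edge and a spring under one corner.
- pivot (a point): Middle of the line through the two ball-ended screws, 62 mm up, at own y = -115 mm of the stage: the axis the plate tilts about, parallel to the stage's own x.
- plate (a joint): Tilt of the plate in rad: 0 is home (level, against its upper stop), growing as the sprung corner goes down; lower stop at 0.21. Pushing the pad down takes 3 to 4 N to start and about 4 N more for each 0.1 rad (about 12 N at the stop). The plate follows a finger that rises slowly; let go suddenly it snaps up.
- pad_top (a point): Black domed rubber thumb pad with a brass rim, 24 mm across, standing 9 mm proud of the plate's sprung corner (stage x = -45, y = -15 mm). This point: the centre of its top, 81 mm above the bench when home, 100 mm from the tilt axis; z is the plate's upward normal. It goes down 1 mm for every 2.33 mm that the pointer's tip goes down.
- pointer_tip (a point): Tip of the slim black pointer (3 mm thick) that runs out from the plate along the stage's +y, 233 mm from the tilt axis, 67 mm above the bench when home. It passes in front (+x side) of the upright white scale and goes down as the pad is pressed.
- scale_top (a point): Top edge, middle of the front face, of the upright white scale plate: 44 mm wide along the stage's y, 5 mm thick, top 98 mm above the bench; its face looks to the stage's +x; black graduations every 5 mm, the longest at the pointer's home height.
- band_mark (a point): Middle of the red band, a clip 12 mm high and 20 mm wide on the scale's outer edge, where the pointer's tip passes in front of it. The pointer is on the band when its tip's height is within 6 mm of this point's. The clip slides stiffly along the scale and was set by hand 16 to 37 mm below the pointer's home height. z is up.
- band (a joint): How far the red clip has been slid down the scale, in m, 0 to 0.0205.
- dop_mid (a point): Middle (22 mm above its foot) of the brass dop with a clear stone on top: 22 mm across the foot, 45 mm tall, standing loose in a brass collar on the plate, 76 mm from the pad; its stone is about 120 mm above the bench.
- socket (a point): Where the dop's middle is when it stands fully seated in the collar; moves with the plate.
- dop: The same brass dop; origin at the centre of its foot, z up its axis.
- loupe_mid (a point): Centre of a dark green eye loupe standing on the bench, 46 mm across, 50 mm tall.
- discs_mid (a point): Point 10 mm up on the axis of a loose stack of copper and brass saw discs, 75 mm across, 16 mm thick, with a steel pin up to 48 mm.
- pliers_mid (a point): About the middle of steel pliers lying on the bench, 170 mm long, 46 mm wide, 10 mm thick.

How it is judged:
By the outcome, as a careful person would: the job done as asked, in the order asked, and still so for the second after the job is handed in, with the robot touching nothing.
It also fails if it takes over 35 s, if anything falls off the work surface, if the arm or the gripper's body presses on something with over 40 N, if the wrist force passes 120 N, or if a joint passes its speed limit or range.

## Working session

There is one attempt and no reset: what is moved stays moved. The work goes in short steps, Python scripts to look and compute and a shell command to move; the robot and the scene stay as the last step left them, time stands still between calls to the robot, and variables do not carry over. Pictures are saved under pics/ and viewed, and the job is handed in when it is done.

```bash
ls; mkdir -p pics; cat > h.py <<'E'
import numpy as np,cv2
from bench import robot
def cap(n,tag):
    c=robot.read_camera(n); cv2.imwrite(f'pics/{tag}.png',c['frame'][:,:,::-1]); np.savez(f'pics/{tag}.npz',**{k:np.array(v) for k,v in c.items()}); return c
def load(tag): return dict(np.load(f'pics/{tag}.npz'))
def world(c,u,v,z=None,d=None):
    K=c['K'];x=(u-K[0,2])/K[0,0];y=(v-K[1,2])/K[1,1];k=float(c['k1'])
    xd,yd=x,y
    for _ in range(20):
        s=1+k*(x*x+y*y); x,y=xd/s,yd/s
    R=cv2.Rodrigues(np.array(c['rvec'],float))[0];t=np.array(c['tvec'],float).ravel()
    o=-R.T@t; r=R.T@np.array([x,y,1.])
    if z is not None: return o+r*(z-o[2])/r[2]
    if d is None: d=c['range_z'][int(round(v)),int(round(u))]
    return o+r*d
def proj(c,P):
    R=cv2.Rodrigues(np.array(c['rvec'],float))[0];p=R@np.array(P)+np.array(c['tvec'],float).ravel()
    x,y=p[:2]/p[2];s=1+float(c['k1'])*(x*x+y*y)
    return np.array([c['K'][0,0]*x*s+c['K'][0,2],c['K'][1,1]*y*s+c['K'][1,2]])
E
python3 - <<'E'
from h import *
for n in('scene','top','wrist'): cap(n,n+'0')
s=robot.get_state();print(s)
E
```

```text
pics
{'t': 0.15, 'joint_positions': array([-1.20420714,  0.53699921, -0.00442087,  1.53863584,  0.00260301,
        1.06730224, -0.07117509]), 'qd': array([ 7.17981738e-05, -2.09553102e-03,  1.48839130e-03, -2.77285915e-03,
        4.84333850e-04,  1.25316517e-03, -2.59987623e-05]), 'effort': array([ 6.26282708e-04, -5.83793163e+01,  1.04940522e+00, -2.59349209e+01,
        1.24198711e-02,  6.55686512e-03,  4.49891695e-05]), 'ee_pos': array([0.27242842, 0.58962223, 0.23061396]), 'ee_rot': array([ 2.14669365e-01,  9.76686549e-01, -6.63634261e-04, -8.85559613e-05]), 'contact_force': array([ 0.40564905, -0.20578921,  0.21074417]), 'moment': array([ 0.00472495,  0.05402872, -0.00774939]), 'gripper_width': 0.9964596497336055}
```

View pics/scene0.png

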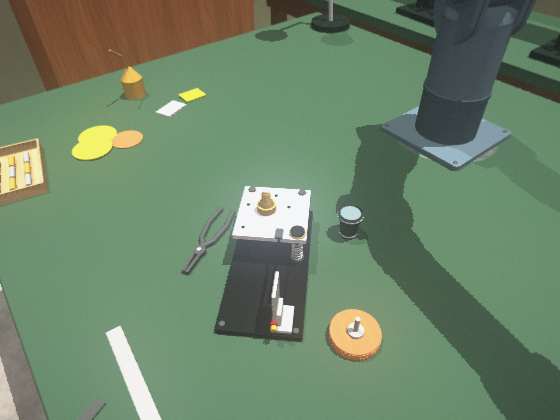

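View pics/top0.png

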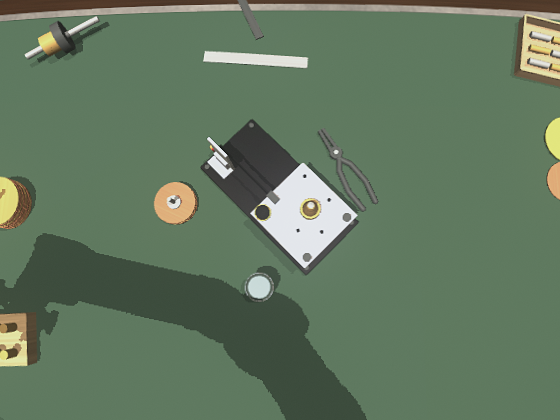

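View pics/wrist0.png

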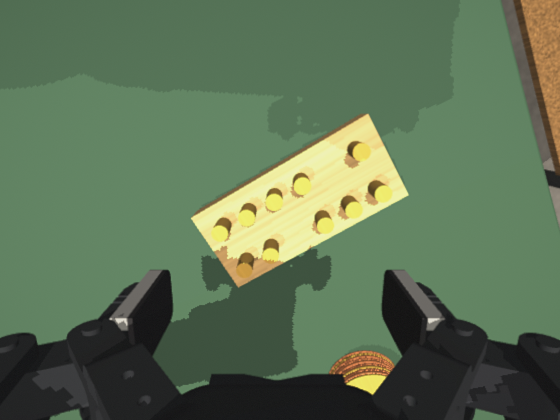

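The scene view shows the pad at (297,232), the dop at (266,205), the scale at (277,295) with red near (274,327). In the top view the pad is at (263,212), dop (310,208), scale about (218,155), loupe (259,287), discs (175,203) and pliers (347,170). Next I'll zoom in and measure.

```bash
python3 - <<'E'
from h import *
t=load('top0');s=load('scene0')
print(s['K'],t['K'],s['k1'])
a=cv2.resize(s['frame'][170:350,210:330,::-1],None,fx=4,fy=4,interpolation=cv2.INTER_CUBIC)[:600]
a=cv2.resize(s['frame'][250:345,215:320,::-1],None,fx=6,fy=6,interpolation=cv2.INTER_CUBIC);cv2.imwrite('pics/z1.png',a)
b=cv2.resize(t['frame'][110:280,190:370,::-1],None,fx=3.5,fy=3.5,interpolation=cv2.INTER_CUBIC);cv2.imwrite('pics/z2.png',b)
print('top depth pad',world(t,263,212),'z',world(t,263,212,z=.081),'dop',world(t,310,208),world(t,300,185))
print('scene pad',world(s,297,231),world(s,297,231,z=.081))
R=cv2.Rodrigues(s['rvec'])[0];print('cam',-R.T@s['tvec'].ravel())
for n,u,v,z in (('loupe',259,287,.05),('disc',175,203,.016),('corner far black',252,124,.012),('plier',347,170,.01),('platecorner near',308,268,.072),('platecorner r',356,214,.072),('corner pad',251,212,.072),('back',303,164,.072)):print(n,world(t,u,v,z=z))
E
```

```text
[[420.48797016   0.         275.30940798]
 [  0.         420.48797016 205.47827613]
 [  0.           0.           1.        ]] [[421.19214822   0.         284.0819496 ]
 [  0.         421.19214822 209.44559564]
 [  0.           0.           1.        ]] 0.006348754236069044
top depth pad [0.53173453 0.0892927  0.08055508] z [0.53166524 0.08925507 0.081     ] dop [0.53369203 0.01609267 0.11361733] [0.57794273 0.0313933  0.07252137]
scene pad [0.53567449 0.09382936 0.08178147] [0.53518264 0.09325311 0.081     ]
cam [0.8381848  0.44825244 0.56242854]
loupe [0.41390939 0.09507475 0.05      ]
disc [0.55553901 0.25110213 0.016     ]
corner far black [0.70395391 0.11976692 0.012     ]
plier [ 0.62029834 -0.05184297  0.01      ]
platecorner near [0.44538462 0.01704389 0.072     ]
platecorner r [ 0.53201838 -0.05848045  0.072     ]
corner pad [0.53278088 0.10930934 0.072     ]
back [0.6131452  0.02695774 0.072     ]
```

View pics/z1.png

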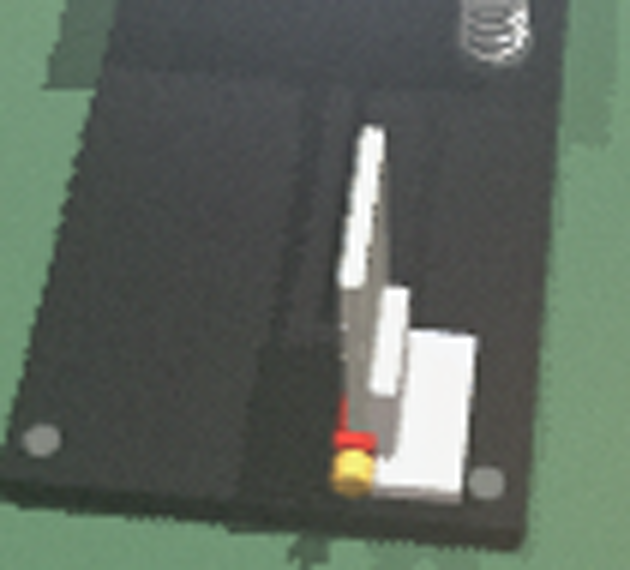

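View pics/z2.png

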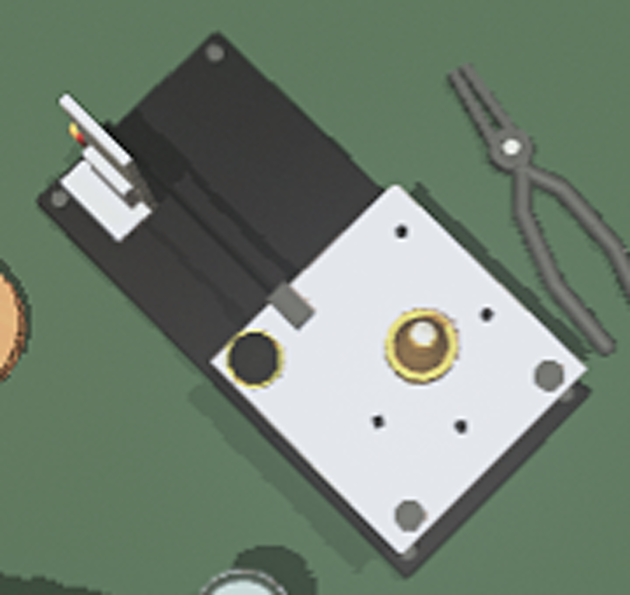

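The zooms show the scale's outer end with the red clip (full picture about (274,323)) and a yellow knob (274,328). Its face isn't visible from this camera. The dop is seated in its collar. Next I'll get the clip's height from depth and the wrist camera's mounting.

```bash
python3 - <<'E'
from h import *
from scipy.spatial.transform import Rotation as Ro
t=load('top0');s=load('scene0');w=load('wrist0')
for c,(v0,v1,u0,u1) in((s,(305,335,262,290)),(t,(130,165,205,225))):
  f=c['frame'].astype(int)
  for v in range(v0,v1):
    for u in range(u0,u1):
      r,g,b=f[v,u]
      if r>150 and b<90: print(u,v,f[v,u],np.round(world(c,u,v)*1000,1))
  print()
R=cv2.Rodrigues(w['rvec'])[0];st=robot.get_state()
T=Ro.from_quat(st['ee_rot']).as_matrix();o=-R.T@w['tvec'].ravel()
print('cam in tool',T.T@(o-st['ee_pos']));print(T.T@R.T); print(T)
# stage fit via corners
P=np.array([[-60,-125],[60,-125],[-60,-1],[60,-1]])/1000
px=[(308,268),(356.5,214.5),(250.5,213),(303.5,163.5)]
W=np.array([world(t,u,v,z=.072)[:2] for u,v in px])
px2=None
A=P-P.mean(0);B=W-W.mean(0);U,S,V=np.linalg.svd(A.T@B);Q=(U@V).T
print(np.degrees(np.arctan2(Q[1,0],Q[0,0])),W.mean(0)-Q@P.mean(0),np.round((W-(W.mean(0)+A@Q.T))*1000,1))
E
```

```text
272 317 [173  86  77] [646.6 172.8  41.2]
272 318 [175  88  79] [647.8 174.5  41.9]
272 319 [173  85  77] [648.7 175.6  41.7]
272 320 [184  91  83] [649.4 176.5  40.9]
272 321 [176  77  70] [650.5 178.   41.2]
271 322 [222  79  69] [652.2 177.8  40.1]
272 322 [242  81  72] [651.7 179.5  41.8]
273 322 [242  83  73] [650.1 179.8  40.6]
274 322 [240  85  74] [648.9 180.5  40.2]
275 322 [223  81  73] [648.4 182.3  42. ]
276 322 [204  94  85] [647.  182.7  41.2]
271 323 [224  77  66] [653.2 179.1  40.2]
272 323 [243  81  71] [652.7 180.9  42. ]
273 323 [243  84  72] [651.1 181.1  40.6]
274 323 [242  86  74] [650.1 182.1  41. ]
275 323 [240  82  71] [649.2 183.3  41.6]
276 323 [223  82  72] [647.7 183.6  40.4]
271 324 [163  66  60] [654.4 180.8  41. ]
272 324 [161  69  59] [652.7 180.7  39.1]
273 324 [170  72  61] [651.8 181.9  39.8]
274 324 [199  73  64] [651.3 183.7  41.6]
275 324 [203  72  63] [649.8 184.   40.4]
276 324 [216  76  64] [648.8 185.   40.7]
271 329 [208 166  86] [658.2 185.7  38.2]
275 330 [158 127  73] [654.3 189.7  36.8]

210 148 [157 136  88] [651.  189.6  34.2]
212 148 [220 102  80] [649.5 185.   38.9]
213 148 [151  88  81] [645.7 180.6  51. ]
211 149 [161 131  86] [649.3 187.8  33.7]
212 149 [192  56  56] [647.7 184.9  38.9]
213 149 [168  72  66] [647.7 183.1  38.9]

cam in tool [ 0.06937511  0.00028039 -0.14189141]
[[-7.52994617e-04 -9.62252742e-01 -2.72156379e-01]
 [ 9.99999555e-01 -5.69839589e-04 -7.52010946e-04]
 [ 5.68539115e-04 -2.72156824e-01  9.62252742e-01]]
[[-9.07834111e-01  4.19329246e-01 -4.57906724e-04]
 [ 4.19329481e-01  9.07833246e-01 -1.25830481e-03]
 [-1.11941059e-04 -1.33434582e-03 -9.99999103e-01]]
-43.44157880500874 [0.57375785 0.06923961] [[ 1.1 -2.7]
 [-0.1  3.5]
 [ 1.6  0.3]
 [-2.6 -1.1]]
```

```bash
python3 -m crank '{"delta_pos":[[-2.9,-1.2,0],[-5.8,-2.4,0],[-8.7,-3.6,0],[-11.6,-4.8,0],[-14.5,-6,0],[-17.4,-7.1,0],[-20.3,-8.3,0],[-23.2,-9.5,0],[-26.1,-10.7,0],[-29,-11.9,0],[-31.9,-13.1,0],[-34.8,-14.3,0],[-37.7,-15.5,0],[-40.6,-16.7,0],[-43.5,-17.8,0],[-46.4,-19,0],[-49.3,-20.2,0],[-52.2,-21.4,0],[-55.1,-22.6,0],[-58,-23.8,0]],"delta_rot":[[0,0,0.173],[0,0,0.347],[0,0,0.52],[0,0,0.693],[0,0,0.867],[0,0,1.04],[0,0,1.213],[0,0,1.386],[0,0,1.56],[0,0,1.733],[0,0,1.906],[0,0,2.08],[0,0,2.253],[0,0,2.426],[0,0,2.6],[0,0,2.773],[0,0,2.946],[0,0,3.12],[0,0,3.293],[0,0,3.466]],"gripper":[255,255,255,255,255,255,255,255,255,255,255,255,255,255,255,255,255,255,255,255]}'
python3 - <<'E'
from h import *
from scipy.spatial.transform import Rotation as Ro
st=robot.get_state();print(st['joint_positions'],'\n',Ro.from_quat(st['ee_rot']).as_matrix().round(3));c=cap('wrist','w1');print(c['K'],c['k1'])
E
```

```text
t: 2.65
ee_pos: [0.6997, 0.1303, 0.2308]
ee_rot: [0.928, -0.372, -0.0, 0.0]
contact_force: [0.1, 0.6, -0.4]
gripper_width: -0.004
[-0.72236517  0.78799975  0.84194812  1.38412784 -0.59535606  1.23191266
 -2.16511639] 
 [[ 0.723 -0.691 -0.001]
 [-0.691 -0.723  0.   ]
 [-0.001  0.    -1.   ]]
[[352.25989628   0.         276.78383039]
 [  0.         352.25989628 213.25766745]
 [  0.           0.           1.        ]] 0.023683652878580496
```

```bash
python3 -m crank '{"delta_pos":[[0,0,2],[0,0,4],[0,0,6],[0,0,6]],"delta_rot":[[0,-0.17,0],[0,-0.34,0],[0,-0.5,0],[0,-0.5,0]],"gripper":[255,255,255,255]}'
python3 - <<'E'
from h import *
st=robot.get_state();print(st['joint_positions']);c=cap('wrist','w2')
E
```

```text
t: 3.2
ee_pos: [0.6983, 0.1265, 0.1662]
ee_rot: [0.899, -0.361, -0.232, -0.09]
contact_force: [-0.2, 0.0, -0.5]
gripper_width: -0.001
[-0.35351828  1.01976837  0.61462877  1.07605033 -0.80149957  1.64040258
 -2.07379585]
```

View pics/w2.png

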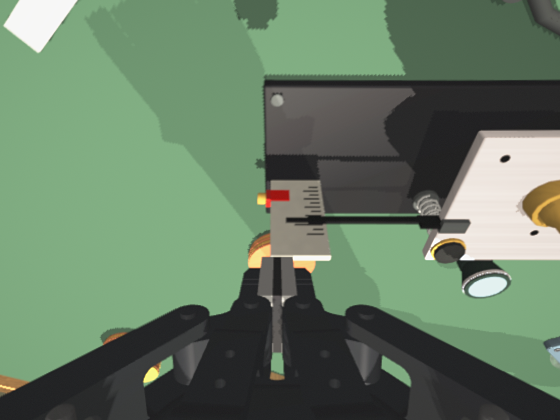

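The wrist view shows the scale's face: pointer tip at (288,220), red band at about (278,196), pad at (449,250). Next I'll measure the band height.

```bash
python3 - <<'E'
from h import *
c=load('w2');f=c['frame'].astype(int)
cv2.imwrite('pics/z3.png',cv2.resize(c['frame'][170:275,250:480,::-1],None,fx=3.4,fy=3.4,interpolation=cv2.INTER_CUBIC))
m=(f[...,0]>150)&(f[...,1]<80)&(f[...,2]<80)&(np.arange(560)[None]>250)&(np.arange(560)[None]<300)
v,u=np.nonzero(m);
W=np.array([world(c,a,b) for a,b in zip(u,v)])*1000
for r in sorted(set(v)): k=v==r;print(r,u[k].min(),u[k].max(),W[k].mean(0).round(1),f[r,u[k]].mean(0).round())
for n,a,b in(('tip',289,220),('ptr',345,220),('ptr',390,220),('scalebot',300,187),('scaletop',300,255),('padtop',449,246),('padtop',449,250),('padtop',449,254),('pl',480,200)):print(n,(world(c,a,b)*1000).round(1),f[b,a])
E
```

```text
190 271 288 [645.9 172.3  28. ] [154.  60.  54.]
191 271 288 [646.1 172.3  29.5] [156.  25.  21.]
192 271 288 [646.1 172.2  30.8] [156.  23.  19.]
193 271 288 [646.1 172.3  32. ] [156.  24.  20.]
194 271 288 [645.9 172.5  33. ] [156.  23.  20.]
195 271 288 [646.1 172.3  34.7] [155.  24.  20.]
196 271 288 [646.1 172.3  35.9] [155.  23.  20.]
197 271 288 [645.9 172.5  36.8] [155.  23.  19.]
198 267 288 [647.3 173.5  38.4] [162.  24.  20.]
199 267 288 [647.1 173.8  39.3] [189.  32.  27.]
200 267 288 [646.2 174.6  39.2] [198.  65.  58.]
201 267 270 [650.3 181.2  38.6] [242.  71.  60.]
202 267 269 [649.8 182.3  38.7] [245.  66.  54.]
203 267 269 [649.1 182.9  39. ] [246.  66.  55.]
204 267 269 [648.3 183.8  38.9] [247.  67.  55.]
205 267 269 [647.5 184.5  39.1] [248.  68.  56.]
206 267 269 [646.8 185.2  39.2] [248.  67.  57.]
207 267 269 [627.5 204.7  11.7] [165.  65.  61.]
tip [644.5 164.4  68.4] [24 23 24]
ptr [614.6 133.4  68.5] [29 29 28]
ptr [591.3 108.3  69.2] [26 27 26]
scalebot [631.8 160.9  21.5] [143 138 124]
scaletop [634.6 163.8  97.2] [225 218 194]
padtop [542.4  87.4  77.7] [55 54 50]
padtop [540.5  89.   79.8] [57 55 52]
padtop [537.3  90.9  80.9] [63 61 57]
pl [567.8  50.7  72. ] [238 231 224]
```

View pics/z3.png

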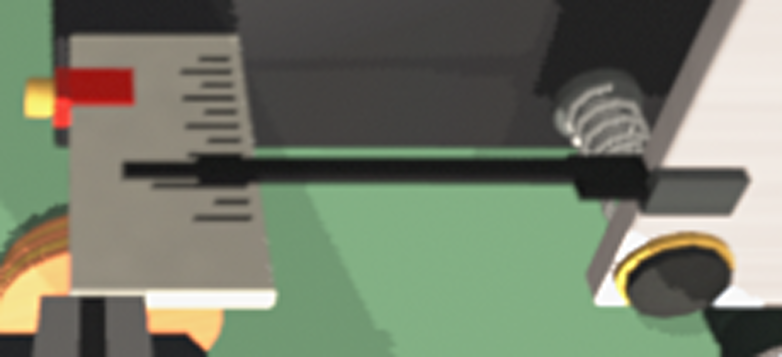

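```bash
cat > d.py <<'E'
from h import *
import sys
from scipy.spatial.transform import Rotation as Ro
st=robot.get_state();T=Ro.from_quat(st['ee_rot'])
tgt=np.array(eval(sys.argv[1]))
x=np.array([.726,-.688,0.]);x/=np.linalg.norm(x);z=np.array([0,0,-1.]);y=np.cross(z,x)
D=Ro.from_matrix(np.c_[x,y,z])
print(st['t'],'pos',st['ee_pos'].round(4),'F',st['contact_force'].round(2),'dpos cm',(T.inv().apply(tgt-st['ee_pos'])*100).round(2),'rot',(T.inv()*D).as_rotvec().round(3))
E
python3 - <<'E'
from h import *
w=load('w2');t=load('top0');s=load('scene0')
print(world(w,450,251.8,z=.080),world(t,254/3.5+190,358/3.5+110,z=.080),world(s,297.3,231.5,z=.080))
for c in(w,t,s): print(proj(c,[.536,.091,.081]))
E
python3 d.py "[.536,.091,.13]"
```

```text
[0.53817411 0.08936575 0.08      ] [0.53135344 0.09000679 0.08      ] [0.53488631 0.09366456 0.08      ]
[449.68767986 254.93789397]
[261.97547767 209.27686797]
[295.69986495 230.43484085]
3.25 pos [0.6991 0.129  0.1691] F [-0.35  0.31 -0.24] dpos cm [-6.19 13.97  7.88] rot [ 0.002  0.5   -0.001]
```

```bash
python3 -m crank '{"delta_pos":[[-1,2.3,1.3],[-2.1,4.7,2.6],[-3.1,7,3.9],[-4.1,9.3,5.3],[-5.2,11.7,6.6],[-6.2,14,7.9],[-6.2,14,7.9],[-6.2,14,7.9]],"delta_rot":[[0,0.1,0],[0,0.2,0],[0,0.3,0],[0,0.4,0],[0,0.5,0],[0,0.5,0],[0,0.5,0],[0,0.5,0]],"gripper":[255,255,255,255,255,255,255,255]}'
python3 - <<'E'
from h import *
c=cap('wrist','w3');cap('top','t3');cap('scene','s3')
E
python3 d.py "[.535,.091,.085]"
```

```text
t: 4.25
ee_pos: [0.5374, 0.0942, 0.1334]
ee_rot: [0.93, -0.368, 0.001, -0.002]
contact_force: [1.1, -0.6, 0.3]
gripper_width: 0.002
4.4 pos [0.5374 0.093  0.1325] F [ 0.28 -0.1   0.03] dpos cm [-0.05  0.32  4.75] rot [-0.002 -0.001  0.002]
```

View pics/w3.png

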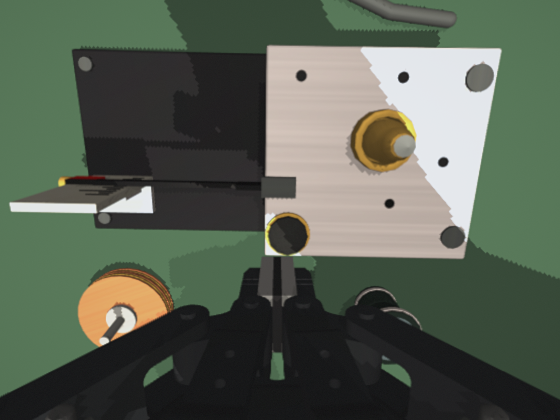

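View pics/s3.png

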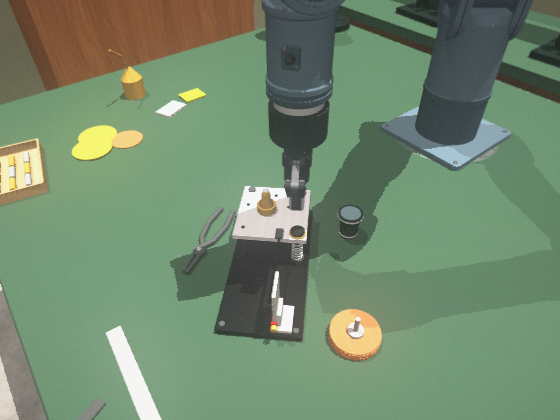

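View pics/t3.png

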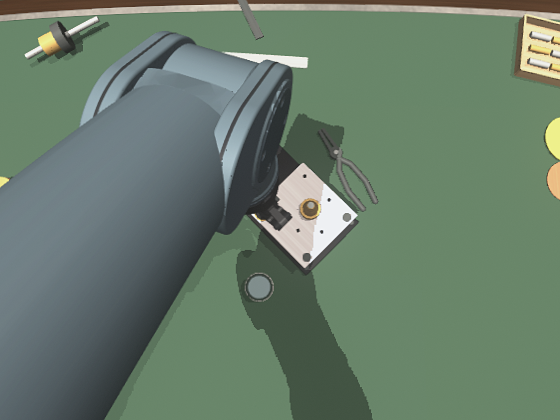

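The wrist view shows the pad at (287,233), with the fingertips shut at (277,258), above and slightly beside it. The scale (80,190) is also in view. Next I'll refine the lateral offset.

```bash
python3 - <<'E'
from h import *
c=load('w3');p=np.array([.5374,.093,.1325])
f=c['frame'].astype(int)
# pad rim yellow
v,u=np.nonzero((f[...,0]-f[...,2]>60)); k=(u>262)&(u<315)&(v>205)&(v<260); u,v=u[k],v[k]
print(u.min(),u.max(),v.min(),v.max())
print('pad',world(c,(u.min()+u.max())/2,(v.min()+v.max())/2,z=.078), world(c,288,234,z=.08),'depth',world(c,288,232))
print('below tcp',proj(c,[p[0],p[1],.081]), proj(c,p), 'plate',world(c,340,200),world(c,440,200))
print(world(c,384,140,z=.08))
E
```

```text
265 309 213 254
pad [0.53375968 0.08989275 0.078     ] [0.53366923 0.08924337 0.08      ] depth [0.53463776 0.0883556  0.08022957]
below tcp [278.97403596 234.31867965] [279.22682723 272.51669035] plate [0.52556336 0.05407443 0.07043012] [0.48504859 0.01095056 0.07057541]
[0.53760448 0.01469303 0.08      ]
```

```bash
python3 -m crank '{"delta_pos":[[0,0.2,1.5],[0,0.45,3],[0,0.45,4.2],[0,0.45,4.4],[0,0.45,4.4]],"delta_rot":[[0,0,0],[0,0,0],[0,0,0],[0,0,0],[0,0,0]],"gripper":[255,255,255,255,255]}'
python3 d.py "[.534,.0898,.081]"
```

```text
t: 5.03
ee_pos: [0.5332, 0.089, 0.0876]
ee_rot: [0.929, -0.37, 0.0, 0.0]
contact_force: [0.8, 0.2, 0.4]
gripper_width: 0.0
5.025 pos [0.5332 0.089  0.0876] F [0.77 0.16 0.37] dpos cm [ 0.   -0.12  0.66] rot [ 0.    -0.     0.001]
```

```bash
python3 -m crank '{"delta_pos":[[0,0,0.1],[0,0,0.2],[0,0,0.3],[0,0,0.4],[0,0,0.5],[0,0,0.6],[0,0,0.7],[0,0,0.8],[0,0,0.9],[0,0,1.0],[0,0,1.1],[0,0,1.2],[0,0,1.2]],"delta_rot":[[0,0,0],[0,0,0],[0,0,0],[0,0,0],[0,0,0],[0,0,0],[0,0,0],[0,0,0],[0,0,0],[0,0,0],[0,0,0],[0,0,0],[0,0,0]],"gripper":[255,255,255,255,255,255,255,255,255,255,255,255,255]}'
python3 - <<'E'
from h import *
cap('wrist','w4')
def plane(tag):
    c=load(tag);P=[]
    for v in range(60,205,6):
        for u in range(285,470,6):
            p=world(c,u,v)
            if .03<p[2]<.09: P.append(p)
    P=np.array(P)
    for _ in range(4):
        A=np.c_[P[:,:2],np.ones(len(P))];s=np.linalg.lstsq(A,P[:,2],rcond=None)[0];r=A@s-P[:,2];P=P[abs(r)<max(2*np.median(abs(r)),.001)]
    g=s[:2]; ys=np.array([.688,.726])
    print(tag,len(P),'slope along stage y',g@ys,'x',g@np.array([.726,-.688]),'z at pivot',s@[.574-.115*.688,.069-.115*.726,1])
plane('w3');plane('w4')
E
python3 d.py "[.534,.0898,.0665]"
```

```text
t: 6.65
ee_pos: [0.5336, 0.0897, 0.076]
ee_rot: [0.929, -0.369, 0.0, -0.001]
contact_force: [-0.1, 2.5, 7.1]
gripper_width: -0.003
w3 564 slope along stage y 0.0029416601374215377 x -0.002110388766621796 z at pivot 0.07144821389407013
w4 497 slope along stage y -0.05067120387975639 x -0.006047497203586704 z at pivot 0.07176485593064959
6.7 pos [0.5336 0.0897 0.076 ] F [0.12 2.05 5.93] dpos cm [ 0.02 -0.04  0.95] rot [-0.001 -0.     0.002]
```

View pics/w4.png

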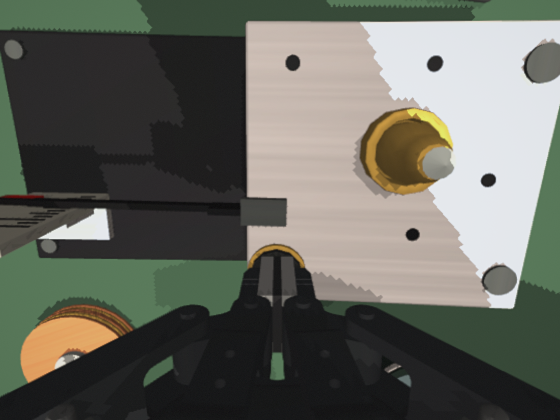

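The fingertips sit on the pad, and the plane fit gives 0.054 rad against 5.3 mm of TCP drop, so they agree. Next I'll press about 8.7 mm further, to roughly 0.142 rad.

```bash
python3 -m crank '{"delta_pos":[[0,0,0.1],[0,0,0.2],[0,0,0.3],[0,0,0.4],[0,0,0.5],[0,0,0.6],[0,0,0.7],[0,0,0.8],[0,0,0.87],[0,0,0.87],[0,0,0.87]],"delta_rot":[[0,0,0],[0,0,0],[0,0,0],[0,0,0],[0,0,0],[0,0,0],[0,0,0],[0,0,0],[0,0,0],[0,0,0],[0,0,0]],"gripper":[255,255,255,255,255,255,255,255,255,255,255]}'
cat > pl.py <<'E'
from h import *
def plane(tag):
    c=load(tag);P=[]
    for v in range(60,205,6):
        for u in range(285,470,6):
            p=world(c,u,v)
            if .03<p[2]<.09: P.append(p)
    P=np.array(P)
    for _ in range(4):
        A=np.c_[P[:,:2],np.ones(len(P))];s=np.linalg.lstsq(A,P[:,2],rcond=None)[0];r=A@s-P[:,2];P=P[abs(r)<max(2*np.median(abs(r)),.001)]
    g=s[:2]; ys=np.array([.688,.726])
    print(tag,len(P),'slope along stage y',g@ys)
E
python3 - <<'E'
from pl import *
cap('wrist','w5');cap('scene','s5');plane('w5');c=load('w5');print((world(c,120,200)*1000).round(1))
cv2.imwrite('pics/z5.png',cv2.resize(c['frame'][150:300,0:200,::-1],None,fx=4,fy=4,interpolation=cv2.INTER_CUBIC))
E
python3 d.py "[.534,.0898,.0665]"
```

```text
t: 8.07
ee_pos: [0.5341, 0.0902, 0.0677]
ee_rot: [0.929, -0.369, 0.001, -0.001]
contact_force: [-0.3, 2.4, 8.9]
gripper_width: 0.004
w5 466 slope along stage y -0.1368381221427599
[606.4 124.8  46.1]
8.175 pos [0.5341 0.0901 0.0677] F [-0.31  2.84 10.12] dpos cm [0.02 0.03 0.12] rot [-0.002 -0.     0.002]
```

View pics/z5.png

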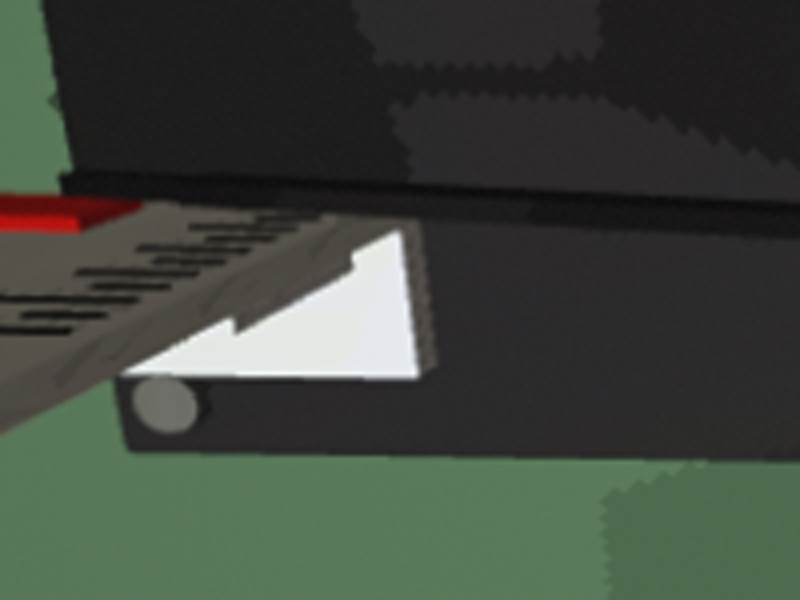

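View pics/s5.png

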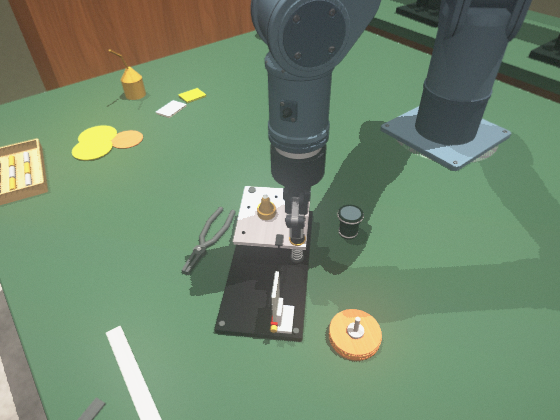

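The pointer now crosses in front of the red clip: in the crop its tip is at (65,185) and the red at (60,213). Plate tilt is about 0.138 rad, which puts the tip near 35 mm against a band middle of about 34 mm. I'll check that by depth and then hold.

```bash
python3 - <<'E'
from h import *
c=load('w5')
for u,v in((20,196),(30,197),(45,197),(70,199)): print(u,v,c['frame'][v,u],(world(c,u,v)*1000).round(1))
for u,v in((5,200),(5,203),(5,206),(15,203),(15,206)): print(u,v,c['frame'][v,u],(world(c,u,v)*1000).round(1))
c=load('w3')
for u,v in((110,183),(200,183)): print(u,v,c['frame'][v,u],(world(c,u,v)*1000).round(1))
E
python3 -m crank '{"delta_pos":[[0,0,0],[0,0,0],[0,0,0],[0,0,0],[0,0,0],[0,0,0],[0,0,0],[0,0,0],[0,0,0]],"delta_rot":[[0,0,0],[0,0,0],[0,0,0],[0,0,0],[0,0,0],[0,0,0],[0,0,0],[0,0,0],[0,0,0]],"gripper":[255,255,255,255,255,255,255,255,255]}'
```

```text
20 196 [17 16 18] [642.6 163.2  37.5]
30 197 [18 17 18] [639.  160.2  37.3]
45 197 [20 21 22] [633.1 153.   40.3]
70 199 [25 25 24] [623.4 143.   43.6]
5 200 [92 11 11] [648.4 174.4  31.8]
5 203 [114  14  13] [645.7 171.9  36.9]
5 206 [182  21  17] [644.1 171.9  38.6]
15 203 [114  16  13] [642.2 168.1  37.3]
15 206 [183  21  19] [640.4 167.5  39.8]
110 183 [24 25 24] [626.2 146.4  69.8]
200 183 [29 27 28] [590.  107.4  71.1]
t: 9.3
ee_pos: [0.5341, 0.0901, 0.0677]
ee_rot: [0.929, -0.369, 0.001, -0.001]
contact_force: [0.0, 2.5, 10.5]
gripper_width: -0.002
```

The tip is at about 35–36 mm, within the band (28–40 mm), and it has been held for over a second. Next I'll ease up slowly.

```bash
python3 -m crank '{"delta_pos":[[0,0,-0.05],[0,0,-0.15],[0,0,-0.25],[0,0,-0.35],[0,0,-0.45],[0,0,-0.55],[0,0,-0.65],[0,0,-0.75],[0,0,-0.85],[0,0,-0.95],[0,0,-1.05],[0,0,-1.15],[0,0,-1.22],[0,0,-1.29],[0,0,-1.36],[0,0,-1.43],[0,0,-1.5],[0,0,-1.57],[0,0,-1.64],[0,0,-1.7]],"delta_rot":[[0,0,0],[0,0,0],[0,0,0],[0,0,0],[0,0,0],[0,0,0],[0,0,0],[0,0,0],[0,0,0],[0,0,0],[0,0,0],[0,0,0],[0,0,0],[0,0,0],[0,0,0],[0,0,0],[0,0,0],[0,0,0],[0,0,0],[0,0,0]],"gripper":[255,255,255,255,255,255,255,255,255,255,255,255,255,255,255,255,255,255,255,255]}'
python3 - <<'E'
from pl import *
cap('wrist','w6');plane('w6')
E
```

```text
t: 11.8
ee_pos: [0.533, 0.0891, 0.084]
ee_rot: [0.929, -0.37, -0.0, 0.0]
contact_force: [0.5, -0.4, -0.3]
gripper_width: -0.004
w6 520 slope along stage y -0.0010815530264862432
```

The plate is home, with slope about 0 and no contact force. Next I'll lift clear and check.

```bash
python3 -m crank '{"delta_pos":[[0,0,-0.5],[0,0,-1.5],[0,0,-3],[0,0,-5],[0,0,-7],[0,0,-8],[0,0,-8],[0,0,-8]],"delta_rot":[[0,0,0],[0,0,0],[0,0,0],[0,0,0],[0,0,0],[0,0,0],[0,0,0],[0,0,0]],"gripper":[255,255,255,255,255,255,255,255]}'
python3 - <<'E'
from pl import *
cap('wrist','w7');plane('w7');plane('w3');cap('scene','s7')
E
```

```text
t: 12.85
ee_pos: [0.5326, 0.0893, 0.1636]
ee_rot: [0.929, -0.369, -0.0, 0.0]
contact_force: [0.0, 0.1, -0.7]
gripper_width: -0.001
w7 504 slope along stage y -0.0012349623821271138
w3 564 slope along stage y 0.0029416601374215377
```

View pics/w7.png

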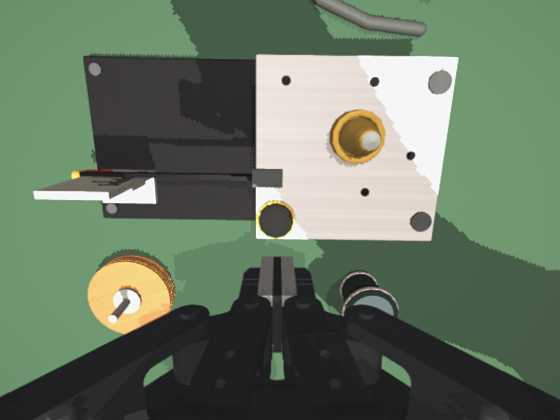

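View pics/s7.png

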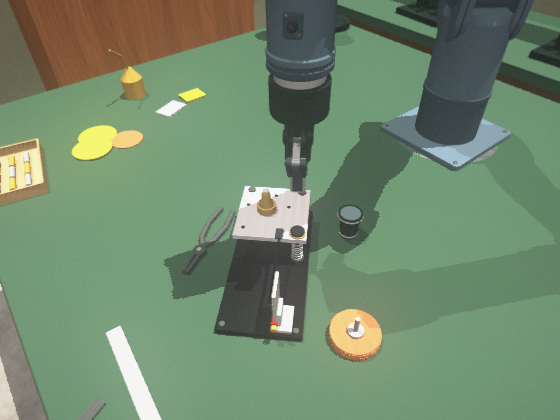

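The wrist view shows the dop seated at (359,136), the pad free at (276,219) and the plate level. The scene view matches the start, with the loupe, discs, pliers and red clip in place.

```bash
python3 -c "
from bench import robot
print(robot.hand_in())"
```

```text
the job is handed in; nothing more can be done
None
```

I pressed the thumb pad with the shut fingertips until the pointer lay on the red band, held it there for over a second, and eased the plate back up slowly until it was home. I then lifted to 0.16 m and handed in at about 13 s of the 35 s allowed.

- **Pointer on the band:** the plate tilted about 0.138 rad, which puts the pointer tip at about 35–36 mm. The band spans about 28–40 mm with its middle near 34 mm. The estimates differed by 1–2 mm, but all of them lie inside the band. Peak force in the readings was about 10.5 N.
- **Plate home:** after the release the contact force was about zero. The fitted plate slope was −0.001 rad, against +0.003 rad before pressing, which is within the noise of the depth readings.
- **Surroundings:** the last pictures show the dop upright in its collar, and the red clip, loupe, discs and pliers where they were at the start. I checked these by eye, not by measurement.

No check failed.

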